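Set the field tester and sweep a cover seam

TASK

Turn the big dial on the tester's sloping panel until its pointer lines up with the white index tab, and leave it there. Then take the hand probe from its rest and run its tip slowly (about 30 mm/s) along the seam on top of the aluminium unit, from the left end of the stretch to the right end as seen from the robot, keeping the tip on the seam, just touching or a few millimetres above and not pressing. Lay the probe back in its rest as it was, let go, and leave the other things on the bench alone.

Things in the scene. Friction and masses are not known exactly. Their poses are not given: they have to be found in the camera images.
- dial (a joint): the large black rotary dial on the sloping panel of the tester. Angle in rad about the panel's outward normal, positive anticlockwise seen by someone facing the panel; at 0 its white pointer line points straight up the slope. Range -1.6 to 1.6. Turns with light friction (about 0.06 N m) and stays where it is left.
- marker (a joint): the index marker: a white tab, 22 x 9 mm, on a steel ring just outside the dial. Same axis, zero and sense as the dial, so the dial is on the mark when dial equals marker. It stands at a different angle each time and cannot be moved by hand. The tab is centred 57 mm from the dial's axis.
- dial_grip (a point): grip point on the dial's axis, 30 mm out from the panel. z axis: the panel's outward normal, 35 degrees from vertical towards the robot; x axis: along the bar grip to the pointer end, turning with the dial. The bar grip is 70 mm long (x) and 18 mm wide (y), its top 10 mm above this point; the round skirt under it, 88 mm across, has its top 19 mm below this point.
- marker_tab (a point): outer face of the index marker's tab; its x axis points radially out from the dial's axis.
- tester: the field tester: a light grey desk console with a sloping panel (35 degrees, low side to the robot), 210 mm wide, 35 mm high in front, 144 mm at the back, fixed to the bench. Origin: centre of the underside (of its sloping part); x points from its front to its back.
- probe: the hand probe: a grey straight handle 116 mm long, 22 mm wide, 26 mm high, with a thin steel neck bent down in front to a black ball tip; mass about 0.13 kg. It starts lying in its rest. Origin: underside of the handle, near its middle (a grip here, 13 mm up, is balanced); x points along the handle to the tip, z up.
- probe_tip (a point): lowest point of the probe's ball tip (ball 16 mm across): 105 mm ahead (x) of the probe's origin and 32 mm below it.
- rest: the probe's rest, fixed: a dark base plate 110 x 80 mm with two upright grey saddles 84 mm apart along x (14 mm thick, 54 mm wide). Origin: centre of the underside. The probe's handle lies along x across both saddles, 50 mm above the bench, between lips 34 mm apart that rise 10 mm higher; its origin is then at rest_seat, its tip overhanging past the +x saddle.
- rest_seat (a point): on the rest's middle line halfway between the saddles, at the height where the handle's underside lies (50 mm above the bench); axes as the rest.
- unit: the shielded unit: an aluminium box 100 x 130 mm, 55 mm high, fixed to the bench, with a straight dark seam across the middle of its top cover. Origin: centre of its underside, y along the seam.
- seam (a point): middle of the seam, on the cover's top surface; y axis along the seam to its left end as seen from the robot, z up. The stretch to be checked is 100 mm long, 50 mm either side of this point.
- seam_left (a point): left end of the stretch to be checked (50 mm along +y from seam).
- seam_right (a point): right end of the stretch to be checked (50 mm along -y from seam).
- brick: bystander: a black power adapter brick, 105 x 50 x 32 mm, lying flat; origin at its underside centre. To be left alone.
- scanner: bystander: a dark handheld barcode scanner lying on its side, about 150 x 60 x 36 mm; origin at its underside centre. To be left alone.
- tape: bystander: a white empty tape spool ring, 90 mm across, 22 mm high; origin at its underside centre. To be left alone.
- driver: bystander: a screwdriver 160 mm long lying on the mat; origin at its underside centre. To be left alone.
- can: bystander: a plain metal can, 52 mm across, 85 mm high, upright; origin at its underside centre. To be left alone.
- jar: bystander: a capped jar, 60 mm across, 70 mm high, upright; origin at its underside centre. To be left alone.
There are look-alikes about, which are no part of the job. Of the things that look like the probe, the smaller one is meant.

How it is judged:
On the way, in this order (a step that is already met when the one before it is completed fails the run):
1. the dial's pointer is lined up with the index tab (within 4 degrees) (angle between the x axis of dial_grip and the x axis of marker_tab, either way round below 0.07 rad), for 0.5 s.
2. the probe tip is at the left end of the seam stretch (within 8 mm along, 7 mm sideways, at most 8 mm above) (y of probe_tip in the frame of seam between 0.042 and 0.058 m and x of probe_tip in the frame of seam between -0.007 and 0.007 m and z of probe_tip in the frame of seam between -0.004 and 0.008 m), for 0.05 s.
3. the probe tip is a quarter of the way along the seam stretch (within 8 mm along, 7 mm sideways, at most 8 mm above) (y of probe_tip in the frame of seam between 0.017 and 0.033 m and x of probe_tip in the frame of seam between -0.007 and 0.007 m and z of probe_tip in the frame of seam between -0.004 and 0.008 m), for 0.05 s.
4. the probe tip is at the middle of the seam stretch (within 8 mm along, 7 mm sideways, at most 8 mm above) (y of probe_tip in the frame of seam between -0.008 and 0.008 m and x of probe_tip in the frame of seam between -0.007 and 0.007 m and z of probe_tip in the frame of seam between -0.004 and 0.008 m), for 0.05 s.
5. the probe tip is three quarters of the way along the seam stretch (within 8 mm along, 7 mm sideways, at most 8 mm above) (y of probe_tip in the frame of seam between -0.033 and -0.017 m and x of probe_tip in the frame of seam between -0.007 and 0.007 m and z of probe_tip in the frame of seam between -0.004 and 0.008 m), for 0.05 s.
6. the probe tip is at the right end of the seam stretch (within 8 mm along, 7 mm sideways, at most 8 mm above) (y of probe_tip in the frame of seam between -0.058 and -0.042 m and x of probe_tip in the frame of seam between -0.007 and 0.007 m and z of probe_tip in the frame of seam between -0.004 and 0.008 m), for 0.05 s.
At the end, for the whole second after the job is handed in: The dial still stands on the index tab (within 4 degrees) and is still; the probe lies at rest in both saddles of its rest, level (within 7 degrees), tip to the same side as at the start, its origin within 22 mm (level) and 6 mm (height) of the seat point (angle between the x axis of dial_grip and the x axis of marker_tab, either way round below 0.07 rad and velocity of joint dial between -0.05 and 0.05 rad/s and horizontal distance between probe and rest_seat below 0.022 m and z of probe in the frame of rest_seat between -0.004 and 0.006 m and angle between probe's own z axis and vertical below 0.12 rad and x of probe_tip in the frame of rest_seat above 0.07 m and linear speed of probe below 0.02 m/s); the robot touches nothing.
It fails at once if the probe moves faster than 100 mm/s with its tip along the seam (x of probe_tip in the frame of seam between -0.02 and 0.02 m and y of probe_tip in the frame of seam between -0.045 and 0.045 m and z of probe_tip in the frame of seam below 0.02 m and linear speed of probe above 0.1 m/s).
It fails at once if the probe is pressed on the unit with more than 15 N (contact force between probe and unit above 15 N).
It fails at once if a bystander is disturbed (moved over 30 mm) (distance of any of brick, scanner, tape, driver, can, jar from where it was at the start of the episode above 0.03 m).
It also fails if it takes over 64 s, if anything falls off the work surface, if the arm or the gripper's body presses on something with over 40 N, if the wrist force passes 120 N, or if a joint passes its speed limit or range.

ROBOT

A 6-joint arm with a two-finger parallel gripper is mounted at the origin on the work surface. World frame = base frame: x ahead of the robot, y to its left, z up, the work surface at z = 0. Lengths are in m, angles in rad, forces in N, time in s.
With the tool pointing down it reaches from about 0.375 to 0.975 m from the base axis. Payload 3.8 kg.
Tool frame: the origin (TCP) lies midway between the tips of the shut fingers; the grasp point (between the pads) lies 19 mm behind it; x points along the fingers, y is the direction in which the jaws open and shut, and the axes are right-handed (so a half turn about x gives the same grasp; the last joint's range is limited). The gripper opens to 88 mm and grips with 3 to 60 N. Pads are 18 mm wide; open, the fingers measure 123 mm over their backs; the gripper's body (75 mm by 187 mm) begins 45 mm behind the grasp point.
Start: joints at [-1.145, 0.264, 1.604, -0, 1.274, -0.037], TCP at [0.301, -0.604, 0.239] pointing down, gripper open.
Joint ranges: [-2.63, 2.63], [-0.94, 2.18], [0.31, 2.57], [-1.31, 4.45], [0, 2.66], [-2.55, 2.55]. Speed limits (rad/s): [2.57, 2.57, 3.14, 3.14, 3.14, 3.14].

INTERFACE

Orientations are given as a rotation vector (axis times angle).
In Python, from cell import manip, inverse_kinematics, cams, order gives the robot as it stands. Calls block until the motion is done:
- manip.move_pose(position, orientation): joint-space move of the TCP to a pose.
- manip.move_linear(position, rate=0.15, rot=None): straight line of the TCP; rot=None keeps the orientation; rate is the mean speed in m/s.
- manip.set_joints(angles): joint-space move.
- manip.set_gripper(opening, force=None): finger opening in m; force is the grip in N (None keeps the last); returns when the fingers have stopped.
- manip.dwell(seconds).
- inverse_kinematics(position, orientation): joint angles nearest the present ones, or None.
- manip.state(): the state.
- cams.capture(name): name is "scene" or "top" or "wrist"; returns a dict with "image" (400x640x3 uint8, blue, green, red), "z_map" (400x640 float32, m along the optical axis (not along the pixel's ray), 0 where there is no reading), "intrinsics" (3x3 intrinsics, pixels), "k1" (the pictures are not rectified: a ray, as slopes to the right and down, at radius r is drawn at 1 + k1 r^2 times it, then the intrinsics apply), "position" and "orientation" of the camera in the world; the wrist camera has in their place "T_tool_cam" (4x4, takes a point from camera to tool coordinates, whose origin is the TCP and whose axes are the tool frame's). Camera axes: x right, y down, z forward; pixel columns grow to the right and rows downward; lengths in m; the calibration is good to about 2 mm. A picture is of the moment at which its call begins: read the wrist's pose just before it.
A pose or a line that the arm cannot do raises manip.IKError and nothing moves.
- order.close_job(): hands the job in, once; it reports no verdict.
The state is a dict: "clock": time; "joint_pos": joint angles; "joint_velocities": joint speeds; "tau": joint torques, N m; "tool_pos": TCP position; "tcp_rot": TCP orientation; "contact_force": force on the tool from outside, world axes, zero at the start; "moment": the same for the moment, N m; "gripper_width": finger opening in m.
Only numpy, scipy, OpenCV 4.12 (cv2) and the standard library are available. Lean on these libraries where they do the work, as an engineer would, in place of code of your own. Each camera call takes 0.05 s, during which the arm holds its last target. There are 200 camera calls.

## Working session

There is one attempt and no reset: what is moved stays moved. The work goes in short steps, each a Python script; the robot and the scene stay as the last script left them, time stands still between calls to the robot, and variables do not carry over. Pictures are saved under pics/ and viewed, about 8 in all and at most 12, crops included, and the job is handed in when it is done.

```bash
ls; mkdir -p pics; cat > h.py <<'E'
import numpy as np, cv2
from scipy.spatial.transform import Rotation as R
from cell import manip, inverse_kinematics, cams, order
def grab(name):
    s=manip.state(); c=cams.capture(name)
    if name=="wrist":
        T=np.eye(4); T[:3,:3]=R.from_rotvec(s["tcp_rot"]).as_matrix(); T[:3,3]=s["tool_pos"]
        T=T@np.array(c["T_tool_cam"])
    else:
        T=np.eye(4); o=np.array(c["orientation"]); T[:3,:3]=o if o.shape==(3,3) else R.from_rotvec(o).as_matrix(); T[:3,3]=c["position"]
    return dict(img=c["image"],z=c["z_map"],K=np.array(c["intrinsics"]),k1=float(c["k1"]),T=T)
def slopes(c,uv):
    uv=np.atleast_2d(np.asarray(uv,float)); K=c["K"]
    d=np.c_[(uv[:,0]-K[0,2])/K[0,0],(uv[:,1]-K[1,2])/K[1,1]]; p=d.copy()
    for _ in range(20): p=d/(1+c["k1"]*(p**2).sum(1,keepdims=True))
    return p
def plane(c,uv,p0,n=(0,0,1)):
    "ray of pixels onto the plane through p0, normal n"
    s=slopes(c,uv); d=np.c_[s,np.ones(len(s))]@c["T"][:3,:3].T; o=c["T"][:3,3]; n=np.array(n)
    return o+d*(((np.array(p0)-o)@n)/(d@n))[:,None]
def depth(c,uv):
    uv=np.atleast_2d(np.asarray(uv)); s=slopes(c,uv); z=c["z"][uv[:,1].astype(int),uv[:,0].astype(int)]
    return (np.c_[s,np.ones(len(s))]*z[:,None])@c["T"][:3,:3].T+c["T"][:3,3]
def cloud(c):
    v,u=np.mgrid[:400,:640]; return depth(c,np.c_[u.ravel(),v.ravel()]).reshape(400,640,3)
E
python3 - <<'E'
from h import *
import pickle
for n in ("top","scene"):
    c=grab(n); pickle.dump(c,open(n+".pkl","wb")); cv2.imwrite(f"pics/{n}.png",c["img"]); print(n,c["T"].round(3).tolist(),c["K"].round(1).tolist(),c["k1"],(c["z"]>0).mean())
print(manip.state())
E
```

```text
pics
top [[-0.016, -0.996, 0.091, 0.383], [-1.0, 0.017, 0.013, -0.053], [-0.015, -0.091, -0.996, 1.109], [0.0, 0.0, 0.0, 1.0]] [[414.7, 0.0, 319.2], [0.0, 414.7, 194.8], [0.0, 0.0, 1.0]] -0.052383010540146685 0.99596484375
scene [[0.487, 0.713, -0.505, 1.02], [0.873, -0.402, 0.275, -0.341], [-0.007, -0.575, -0.818, 1.008], [0.0, 0.0, 0.0, 1.0]] [[435.2, 0.0, 315.2], [0.0, 435.2, 199.3], [0.0, 0.0, 1.0]] -0.005424756718622827 0.9961171875
{'clock': 0.1, 'joint_pos': array([-1.14488988e+00,  2.64656433e-01,  1.60524381e+00, -1.81605451e-05,
        1.27370618e+00, -3.69253650e-02]), 'joint_velocities': array([ 0.0009083 , -0.00100601, -0.0026449 ,  0.00096698, -0.00028098,
       -0.00040642]), 'tau': array([ 3.13254995e-04, -5.03618896e+01, -3.58071649e+01,  7.30863400e-02,
        2.33226089e-02, -5.25052189e-05]), 'tool_pos': array([ 0.30108592, -0.60340401,  0.23752348]), 'tcp_rot': array([ 1.96433599,  0.46496389, -1.96515599]), 'contact_force': array([ 0.13867733, -0.52141317,  0.34400249]), 'moment': array([-0.00960351, -0.01071021,  0.01512182]), 'gripper_width': 0.0882424466726151}
```

View pics/top.png

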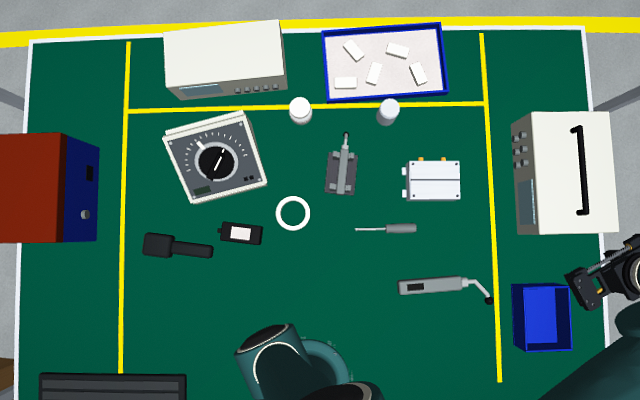

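View pics/scene.png

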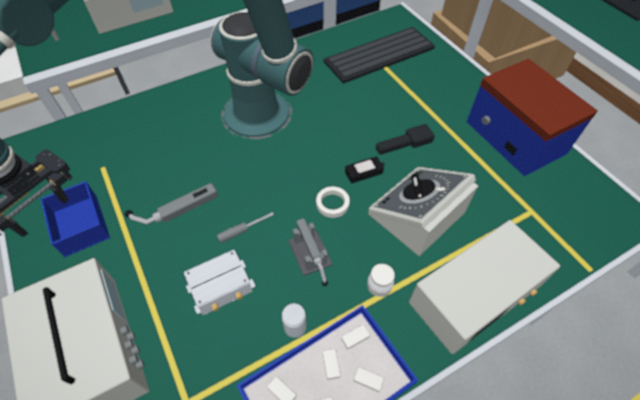

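The top view (up = +x, left = +y) shows:
- **Tester and dial:** dial at about (215,162).
- **Probe candidates:** (a) the small one in the grey saddles at (342,165), and (b) a larger one lying flat on the mat, handle (430,286), tip (489,299). By the description I choose (a).
- **Unit:** at (433,180), with the seam running left-right.
- **Bystanders:** tape (293,213), driver (387,229), brick (241,233), scanner (178,246), and the can and jar at (388,112) and (300,110).

Next is a close crop for the check, with depth measurements.

```bash
python3 - <<'E'
from h import *
import pickle
c=pickle.load(open("top.pkl","rb")); im=c["img"]; P=cloud(c)
def crop(x,y,w,h,s): return cv2.resize(im[y:y+h,x:x+w],None,fx=s,fy=s,interpolation=cv2.INTER_CUBIC)
a=crop(158,105,114,102,3.5); b=crop(318,125,50,75,4.7); d=crop(395,150,75,58,4.7)
H=360; W=[cv2.copyMakeBorder(i,0,H-i.shape[0],0,4,cv2.BORDER_CONSTANT) for i in (a,b)]
cv2.imwrite("pics/crops.png",np.vstack([np.hstack(W),cv2.copyMakeBorder(d,0,0,0,sum(i.shape[1] for i in W)-d.shape[1],cv2.BORDER_CONSTANT)])[:600])
# panel plane: points in tester region, by RANSAC-ish
reg=P[115:200,165:265].reshape(-1,3); reg=reg[(reg[:,2]>.03)&(reg[:,2]<.145)]
best=None;rng=np.random.default_rng(0)
for _ in range(500):
    p=reg[rng.choice(len(reg),3,False)]; n=np.cross(p[1]-p[0],p[2]-p[0]); 
    if np.linalg.norm(n)<1e-4: continue
    n/=np.linalg.norm(n); n*=np.sign(n[2]); k=abs((reg-p[0])@n)<.003
    if best is None or k.sum()>best.sum(): best=k
q=reg[best]; m=q.mean(0); n=np.linalg.svd(q-m)[2][2]; n*=np.sign(n[2]); print("panel",m,n,"tilt",np.degrees(np.arccos(n[2])),"yaw",np.degrees(np.arctan2(n[1],n[0])),len(q))
for nm,(u0,v0,u1,v1) in dict(rest=(322,130,360,198),unit=(400,152,464,206)).items():
    A=P[v0:v1,u0:u1].reshape(-1,3); print(nm,np.histogram(A[:,2],np.arange(-.005,.1,.005)))
A=P[152:206,400:464].reshape(-1,3); A=A[abs(A[:,2]-.055)<.006]; r=cv2.minAreaRect((A[:,:2]*1000).astype(np.float32)); print("unit top",r,A[:,2].mean())
A=P[130:198,322:360].reshape(-1,3); A=A[(A[:,2]>.068)]; r=cv2.minAreaRect((A[:,:2]*1000).astype(np.float32)); print("handle top",r,A[:,2].mean(),len(A))
A=P[130:198,322:360].reshape(-1,3); A=A[(A[:,2]>.004)]; r=cv2.minAreaRect((A[:,:2]*1000).astype(np.float32)); print("rest+probe",r)
E
```

```text
panel [0.56970345 0.2166426  0.09383975] [-0.55917424 -0.13802488  0.81747985] tilt 35.166692887082796 yaw -166.13445051149856 4237
rest (array([513, 723, 522, 137,   5,   8,  12,  14,  13,   8,  27,  33,  44,
        66,  28, 131, 268,  11,   0,   0]), array([-0.005,  0.   ,  0.005,  0.01 ,  0.015,  0.02 ,  0.025,  0.03 ,
        0.035,  0.04 ,  0.045,  0.05 ,  0.055,  0.06 ,  0.065,  0.07 ,
        0.075,  0.08 ,  0.085,  0.09 ,  0.095]))
unit (array([ 441,  721,   83,   24,   19,    4,   29,   35,   26,   58,   47,
        808, 1122,   19,    0,    0,    0,    0,    0,    0]), array([-0.005,  0.   ,  0.005,  0.01 ,  0.015,  0.02 ,  0.025,  0.03 ,
        0.035,  0.04 ,  0.045,  0.05 ,  0.055,  0.06 ,  0.065,  0.07 ,
        0.075,  0.08 ,  0.085,  0.09 ,  0.095]))
unit top ((515.1519165039062, -334.5986328125), (131.4420166015625, 99.50677490234375), 89.17184448242188) 0.05532092122611424
handle top ((497.83734130859375, -90.38087463378906), (28.325260162353516, 240.25567626953125), 78.62195587158203) 0.10399345610414709 437
rest+probe ((520.7591552734375, -96.17942810058594), (99.70848083496094, 277.2060241699219), 89.03889465332031)
```

View pics/crops.png

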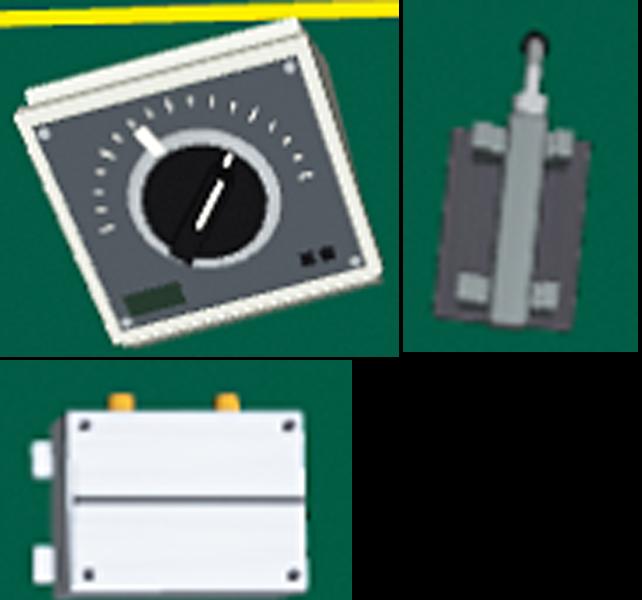

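Left crop: dial bar pointer runs from crop (197,228) to (220,183), with its skirt mark at (229,159). The white tab is at (150,140). Right crop: the small probe lies in both saddles, tip up (+x). Bottom crop: the dark seam runs along crop row 498. The probe choice is confirmed. Now I'll compute the poses.

```bash
cat > meas.py <<'E'
from h import *
def dialmeas(c,cpx,rad,n,p0,show=None):
    """c image, cpx approximate dial pixel, rad search radius; plane n,p0 (panel). -> centre on axis(panel), dial, marker"""
    up=np.array([0,0,1])-n*n[2]; up/=np.linalg.norm(up); left=np.cross(n,up)
    hsv=cv2.cvtColor(c["img"],cv2.COLOR_BGR2HSV); g=c["img"].max(2)
    v,u=np.mgrid[:400,:640]; near=(np.hypot(u-cpx[0],v-cpx[1])<rad)
    cand=(near&(g<60)).astype(np.uint8)
    k,l,st,_=cv2.connectedComponentsWithStats(cand); i=1+st[1:,4].argmax()
    cn=max(cv2.findContours((l==i).astype(np.uint8),cv2.RETR_EXTERNAL,cv2.CHAIN_APPROX_NONE)[0],key=len)[:,0]
    Q=plane(c,cn,p0+n*.011,n); xy=np.c_[(Q-p0)@up,(Q-p0)@left]*1000
    # robust circle of the known radius (bar top sticks out by parallax): least squares with soft loss
    from scipy.optimize import least_squares
    s=least_squares(lambda a:np.hypot(*(xy-a[:2]).T)-a[2],[*xy.mean(0),44],loss="soft_l1",f_scale=1).x
    ctr=p0+(up*s[0]+left*s[1])/1000; print("skirt radius mm",s[2],"centre on panel",ctr)
    w=(near&(c["img"].min(2)>190)).astype(np.uint8)
    k,l,st,_=cv2.connectedComponentsWithStats(w)
    for j in range(1,k):
        if st[j,4]<6: continue
        vv,uu=np.nonzero(l==j); px=np.c_[uu,vv]
        for h in (.002,.011,.040):
            Q=plane(c,px,ctr+n*h,n)-ctr; a=np.c_[Q@up,Q@left]; m=a.mean(0); r=np.hypot(*m)
            d=np.linalg.svd(a-m)[2][0]; L=np.ptp((a-m)@d)
            print("blob",j,px.mean(0).round(1),st[j,4],"h",h,"r",(r*1000).round(1),"ang",np.arctan2(m[1],m[0]).round(3),"axis",(np.arctan2(d[1],d[0])%np.pi).round(3),"len",(L*1000).round(1))
    return ctr,up,left
E
python3 - <<'E'
from meas import *
import pickle
c=pickle.load(open("top.pkl","rb")); P=cloud(c)
n=np.array([-0.55917424,-0.13802488,0.81747985]); p0=np.array([0.56970345,0.2166426,0.09383975])
dialmeas(c,(215,162),30,n,p0)
# seam: dark pixels on unit top
g=c["img"].max(2); m=np.zeros_like(g); m[164:196,410:462]=1
t=(m>0)&(g<150); vs,us=np.nonzero(t); k=abs(vs-np.median(vs))<=2; Q=plane(c,np.c_[us,vs][k],[0,0,.055]); 
f=np.polyfit(Q[:,1],Q[:,0],1); print("seam x=a*y+b",f,"y range",Q[:,1].min(),Q[:,1].max(),"x at -.3346",np.polyval(f,-.3346),"yaw",-f[0])
A=P[125:200,318:366]
for nm,lo,hi in (("handle",.070,.085),("plate",.007,.018)):
    B=A[(A[...,2]>lo)&(A[...,2]<hi)]; print(nm,cv2.minAreaRect((B[:,:2]*1000).astype(np.float32)),B[:,2].mean(),len(B))
# handle from depth top points: axis
B=A[(A[...,2]>.07)&(A[...,2]<.085)][:,:2]; mm=np.median(B,0); d=np.linalg.svd(B-B.mean(0))[2][0]; print("handle mean",B.mean(0),"axis yaw",np.arctan2(d[1],d[0]),np.ptp((B-mm)@d))
# can/jar tops
for (u0,v0,u1,v1) in ((286,92,314,126),(374,94,402,128)):
    B=P[v0:v1,u0:u1].reshape(-1,3); z=B[:,2]; B=B[z>.06]; print("can/jar",B.mean(0),B[:,2].max())
E
```

```text
skirt radius mm 41.93642578073022 centre on panel [0.56518712 0.21682663 0.09078155]
blob 7 [199.3 154.7] 96 h 0.002 r 43.6 ang 0.875 axis 2.758 len 93.6
blob 7 [199.3 154.7] 96 h 0.011 r 44.2 ang 0.783 axis 2.758 len 92.7
blob 7 [199.3 154.7] 96 h 0.04 r 48.3 ang 0.511 axis 2.758 len 89.9
blob 9 [227.4 155.9] 149 h 0.002 r 31.6 ang -1.387 axis 0.165 len 102.9
blob 9 [227.4 155.9] 149 h 0.011 r 34.1 ang -1.294 axis 0.165 len 101.9
blob 9 [227.4 155.9] 149 h 0.04 r 43.7 ang -1.075 axis 0.165 len 98.8
blob 12 [222.5 150.5] 6 h 0.002 r 33.7 ang -0.805 axis 2.525 len 8.5
blob 12 [222.5 150.5] 6 h 0.011 r 37.4 ang -0.773 axis 2.525 len 8.4
blob 12 [222.5 150.5] 6 h 0.04 r 49.4 ang -0.702 axis 2.525 len 8.1
blob 14 [217.2 163.2] 25 h 0.002 r 5.6 ang -3.033 axis 2.38 len 37.9
blob 14 [217.2 163.2] 25 h 0.011 r 3.2 ang -2.197 axis 2.38 len 37.6
blob 14 [217.2 163.2] 25 h 0.04 r 13.5 ang -0.745 axis 2.38 len 36.4
seam x=a*y+b [0.0167444  0.52014278] y range -0.4033827620936932 -0.2744873319949644 x at -.3346 0.5145401031685277 yaw -0.016744401773498094
handle ((547.89013671875, -99.6431655883789), (21.980205535888672, 138.6508331298828), 82.80268096923828) 0.07586103853146585 410
plate ((533.6455078125, -101.65254211425781), (89.84564971923828, 124.58760833740234), 81.92341613769531) 0.009209459785685355 519
handle mean [ 0.53867113 -0.09839104] axis yaw 3.01451148867703 0.138648096562636
can/jar [0.70377753 0.00767077 0.07324952] 1.1088270730723075
can/jar [ 0.68743064 -0.2164679   0.09424201] 1.1088270730723075
```

```bash
cat > dial.py <<'E'
from meas import *
n=np.array([-0.5569,-0.1375,0]); n/=np.linalg.norm(n); n=np.r_[n[:2]*np.sin(np.radians(35)),np.cos(np.radians(35))]
up=np.array([0,0,1])-n*n[2]; up/=np.linalg.norm(up); left=np.cross(n,up)
def rot(th,flip=1):
    y=flip*(np.cos(th)*left-np.sin(th)*up); x=-n; return R.from_matrix(np.c_[x,y,np.cross(x,y)]).as_rotvec()
E
python3 - <<'E'
from dial import *
import pickle
c=pickle.load(open("top.pkl","rb")); ctr=np.array([0.56518712,0.21682663,0.09078155])
Q=plane(c,[(197.1,141.6),(204.3,148.7)],ctr+n*.004,n)-ctr; print("tab r",np.hypot(Q@up,Q@left),"ang",np.arctan2(Q@left,Q@up))
for f in (1,-1):
    for th in (-.77,0,.85):
        for h in (.15,.017): 
            j=inverse_kinematics(ctr+n*h,rot(th,f)); print(f,th,h,None if j is None else np.round(j,2))
print(np.array(cams.capture("wrist")["T_tool_cam"]).round(3))
E
```

```text
tab r [0.06800783 0.0436905 ] ang [0.39149691 0.37171163]
1 -0.77 0.15 [ 0.4  -0.37  2.37 -0.17  0.54 -0.53]
1 -0.77 0.017 [ 0.37 -0.03  2.34 -0.31  0.24 -0.4 ]
1 0 0.15 [ 0.4  -0.37  2.37 -0.17  0.54 -1.3 ]
1 0 0.017 [ 0.37 -0.03  2.34 -0.31  0.24 -1.17]
1 0.85 0.15 [ 0.4  -0.37  2.37 -0.17  0.54 -2.15]
1 0.85 0.017 [ 0.37 -0.03  2.34 -0.31  0.24 -2.02]
-1 -0.77 0.15 None
-1 -0.77 0.017 None
-1 0 0.15 [ 0.4  -0.37  2.37 -0.17  0.54  1.84]
-1 0 0.017 [ 0.37 -0.03  2.34 -0.31  0.24  1.97]
-1 0.85 0.15 [ 0.4  -0.37  2.37 -0.17  0.54  0.99]
-1 0.85 0.017 [ 0.37 -0.03  2.34 -0.31  0.24  1.12]
[[ 0.001 -0.316  0.949 -0.147]
 [ 1.    -0.    -0.001  0.   ]
 [ 0.     0.949  0.316 -0.081]
 [ 0.     0.     0.     1.   ]]
```

```bash
python3 - <<'E'
from dial import *
import pickle
ctr=np.array([0.56518712,0.21682663,0.09078155])
manip.move_pose(ctr+n*.13,rot(-.77)); manip.dwell(.3)
c=grab("wrist"); pickle.dump(c,open("w1.pkl","wb")); cv2.imwrite("pics/w1.png",c["img"]); print(manip.state()["clock"])
E
```

```text
3.3917
```

View pics/w1.png

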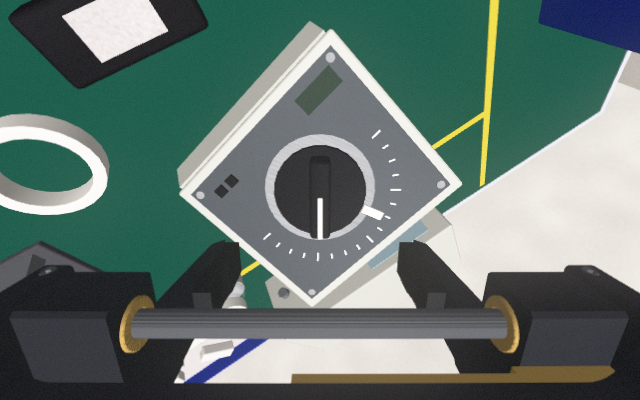

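The wrist view shows the dial centred at about (320,188), its pointer down the image to (320,237), and the tab at (373,213).

```bash
python3 - <<'E'
from dial import *
import pickle
c=pickle.load(open("w1.pkl","rb")); ctr=np.array([0.56518712,0.21682663,0.09078155])
P=cloud(c)
B=np.concatenate([P[100:130,290:345].reshape(-1,3),P[170:215,215:255].reshape(-1,3),P[140:165,385:410].reshape(-1,3)]); B=B[np.isfinite(B).all(1)]
m=np.median(B,0); print("panel pts",m,"off ctr plane mm",np.median((B-ctr)@n)*1000, "normal",np.linalg.svd(B-B.mean(0))[2][2],n)
h=lambda p:((depth(c,[p])-ctr)@n*1000).round(1)
print("bar top h",h((320,215)),"skirt h",h((350,190)),"ring",h((320,138)),"tab",h((373,213)))
g=c["img"]
# ring outer/inner: skirt dark vs ring bright
mask=(g.max(2)<75).astype(np.uint8); mask[:140]=0; mask[:, :270]=0; mask[:,372:]=0; mask[240:]=0
cn=max(cv2.findContours(mask,cv2.RETR_EXTERNAL,cv2.CHAIN_APPROX_NONE)[0],key=len); print(cv2.boundingRect(cn))
Q=plane(c,cn[:,0],ctr+n*.011,n)-ctr; xy=np.c_[Q@up,Q@left]*1000
from scipy.optimize import least_squares
s=least_squares(lambda a:np.hypot(*(xy-a[:2]).T)-a[2],[0,0,44],loss="soft_l1").x; print("skirt centre,r",s)
w=(g.min(2)>190).astype(np.uint8)
for nm,(u0,v0,u1,v1),hh in (("pointer",(310,190,330,242),.040),("tab",(358,200,390,225),.004)):
    v,u=np.nonzero(w[v0:v1,u0:u1]); q=plane(c,np.c_[u+u0,v+v0],ctr+n*hh,n)-ctr; a=np.c_[q@up,q@left]*1000
    mm=a.mean(0)-s[:2]; d=np.linalg.svd(a-a.mean(0))[2][0]; d*=np.sign(d@mm); print(nm,len(a),"r",np.hypot(*mm),"ang",np.arctan2(mm[1],mm[0]),"axis",np.arctan2(d[1],d[0]),"len",np.ptp((a-a.mean(0))@d))
E
```

```text
panel pts [0.52590533 0.23783571 0.0615467 ] off ctr plane mm 0.43854470371493587 normal [-0.47137644 -0.15772423  0.86771385] [-0.55685436 -0.13748873  0.81915204]
bar top h [40.1] skirt h [9.8] ring [1.7] tab [3.4]
(275, 145, 90, 93)
skirt centre,r [-1.6439592   1.83932889 42.08204846]
pointer 174 r 17.758293603430314 ang -0.7772559360653951 axis -0.7698706359908138 len 38.250567948327955
tab 281 r 55.539868422100305 ang 0.34706669496198156 axis 0.5575189330557974 len 30.620139074099676
```

```bash
cat >> dial.py <<'E'
def comp(c,seed,th,ctr,hh):
    "white component at the seed pixel -> in-panel (up,left) mm about ctr"
    w=(c["img"].min(2)>th).astype(np.uint8); l=cv2.connectedComponents(w)[1]; v,u=np.nonzero(l==l[seed[1],seed[0]])
    q=plane(c,np.c_[u,v],ctr+n*hh,n)-ctr; a=np.c_[q@up,q@left]*1000; m=a.mean(0)
    r=cv2.minAreaRect(a.astype(np.float32)); d=np.linalg.svd(a-m)[2][0]; d*=np.sign(d@m)
    return dict(n=len(a),r=np.hypot(*m),ang=np.arctan2(m[1],m[0]),axis=np.arctan2(d[1],d[0]),rect=np.round(r[1],1))
E
python3 - <<'E'
from dial import *
import pickle
c=pickle.load(open("w1.pkl","rb")); ctr=np.array([0.56518712,0.21682663,0.09078155])+(-1.64*up+1.84*left)/1000
print(ctr)
for th in (190,205,220,235): print(th,comp(c,(373,213),th,ctr,.004),comp(c,(320,220),th,ctr,.040))
E
```

```text
[0.56344182 0.21829097 0.08984088]
190 {'n': 2383, 'r': np.float64(8.903101429344652), 'ang': np.float64(2.1198839641802825), 'axis': np.float64(-2.6527577949122785), 'rect': array([104.7, 104.8])} {'n': 168, 'r': np.float64(17.13888561662305), 'ang': np.float64(-0.777647137388542), 'axis': np.float64(-0.7697384353106757), 'rect': array([ 3.5, 38.3])}
205 {'n': 181, 'r': np.float64(57.35880666897925), 'ang': np.float64(0.35499670512995474), 'axis': np.float64(0.3834614775382329), 'rect': array([21.2,  8.7])} {'n': 167, 'r': np.float64(17.023991619963336), 'ang': np.float64(-0.7781560165489426), 'axis': np.float64(-0.7709338569671925), 'rect': array([ 3.5, 38.3])}
220 {'n': 172, 'r': np.float64(57.28435289905438), 'ang': np.float64(0.35533977024851476), 'axis': np.float64(0.400052022519034), 'rect': array([21.1,  8.4])} {'n': 162, 'r': np.float64(17.136266555948712), 'ang': np.float64(-0.7782202919741467), 'axis': np.float64(-0.7688308018795542), 'rect': array([ 3.5, 37.4])}
235 {'n': 163, 'r': np.float64(57.6551571229724), 'ang': np.float64(0.3558272582869225), 'axis': np.float64(0.38775170893432437), 'rect': array([20.7,  8.1])} {'n': 160, 'r': np.float64(16.902470064405847), 'ang': np.float64(-0.7789739112724088), 'axis': np.float64(-0.7704977536368011), 'rect': array([ 2.7, 36.4])}
```

```bash
python3 - <<'E'
from dial import *
import pickle
ctr=np.array([0.56344182,0.21829097,0.08984088]); th0,th1=-.773,.356
manip.set_gripper(.05); manip.move_linear(ctr+n*.017,rate=.08,rot=rot(th0))
print(manip.state()["contact_force"]); manip.set_gripper(0.0,20); s=manip.state(); print(s["gripper_width"],s["contact_force"],s["clock"])
if .014<s["gripper_width"]<.022:
    j=np.array(s["joint_pos"]); e=j.copy(); e[5]-=(th1-th0); print(e)
    manip.set_joints(e); manip.dwell(.3); s=manip.state(); print(s["contact_force"],s["moment"],s["joint_pos"][5],s["clock"])
    manip.set_gripper(.05); manip.move_linear(ctr+n*.13,rate=.12); manip.dwell(.2)
    c=grab("wrist"); pickle.dump(c,open("w2.pkl","wb")); cv2.imwrite("pics/w2.png",c["img"]); print(manip.state()["clock"])
E
```

```text
[ 0.48830019  0.42034491 -0.29880673]
0.018166065406775466 [-1.12768116  2.28710745  1.22636136] 6.25
[ 0.3727923  -0.03492275  2.34090087 -0.3192186   0.23972501 -1.50904481]
[ 2.07565875 -8.85203637  1.63452971] [-1.0419281  -0.23535194 -0.75655104] -1.5096204365309387 7.6
9.575
```

View pics/w2.png

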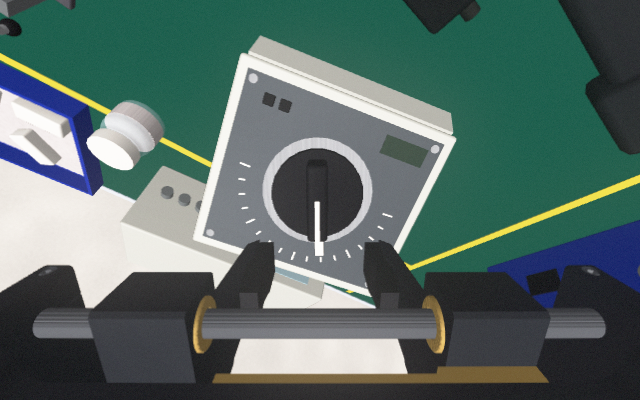

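The pointer (317,203)–(318,240) now runs straight into the tab (319,248). I'll get the numbers, then plan the probe.

```bash
python3 - <<'E'
from dial import *
import pickle
c=pickle.load(open("w2.pkl","rb")); ctr=np.array([0.56344182,0.21829097,0.08984088])
w=c["img"].min(2)>200
g=c["img"]; mask=(g.max(2)<75).astype(np.uint8); mask[:142]=0; mask[:, :265]=0; mask[:,365:]=0; mask[236:]=0
cn=max(cv2.findContours(mask,cv2.RETR_EXTERNAL,cv2.CHAIN_APPROX_NONE)[0],key=len)[:,0]; cn=cn[cn[:,1]<233]
Q=plane(c,cn,ctr+n*.011,n)-ctr; xy=np.c_[Q@up,Q@left]*1000
from scipy.optimize import least_squares
s=least_squares(lambda a:np.hypot(*(xy-a[:2]).T)-a[2],[0,0,44],loss="soft_l1").x; print("skirt centre,r",s)
for nm,(u0,v0,u1,v1),hh in (("pointer",(308,195,328,236),.040),("tab",(308,240,330,260),.004)):
    v,u=np.nonzero(w[v0:v1,u0:u1]); q=plane(c,np.c_[u+u0,v+v0],ctr+n*hh,n)-ctr; a=np.c_[q@up,q@left]*1000; m=a.mean(0); d=np.linalg.svd(a-m)[2][0]; d*=np.sign(d@m)
    for cc in ([0,0],s[:2]): print(nm,len(a),"r",np.hypot(*(m-cc)),"ang",np.arctan2(*(m-cc)[::-1]),"axis",np.arctan2(d[1],d[0]))
# rest view plan
from scipy.spatial.transform import Rotation as R
yaw=np.radians(-7.3); x=np.array([0,0,-1.])
for sgn in (1,-1):
    y=sgn*np.array([-np.sin(yaw),np.cos(yaw),0]); r=R.from_matrix(np.c_[x,y,np.cross(x,y)]).as_rotvec()
    for z in (.2,.044): print(sgn,z,inverse_kinematics([.535,-.098,z],r))
E
```

```text
skirt centre,r [-1.64677292 -2.30095406 41.29410686]
pointer 141 r 13.373451740073598 ang 0.20705786915425023 axis 0.3647535064244058
pointer 141 r 15.576036023686681 ang 0.33020241085526375 axis 0.3647535064244058
tab 131 r 60.11051894436679 ang 0.35305376870438177 axis 0.3625997933083058
tab 131 r 62.47153795711991 ang 0.3785023085275532 axis 0.3625997933083058
1 0.2 [-2.26965414e-01  4.47405657e-02  1.92842854e+00 -4.44089210e-16
  1.16842355e+00 -1.67035271e+00]
1 0.044 [-2.26965414e-01  2.21008243e-01  2.05267429e+00 -4.44089210e-16
  8.67910124e-01 -1.67035271e+00]
-1 0.2 [-2.26965414e-01  4.47405657e-02  1.92842854e+00 -4.44089210e-16
  1.16842355e+00  1.47123995e+00]
-1 0.044 [-2.26965414e-01  2.21008243e-01  2.05267429e+00 -4.44089210e-16
  8.67910124e-01  1.47123995e+00]
```

The dial reads 0.365 (pointer axis) against the tab at about 0.353–0.378, so it is on the mark. Next, close looks at the rest and the unit.

```bash
cat > probe.py <<'E'
from meas import *
def rz(yaw):
    x=np.array([0,0,-1.]); y=np.array([np.sin(yaw),-np.cos(yaw),0]); return R.from_matrix(np.c_[x,y,np.cross(x,y)]).as_rotvec()
E
python3 - <<'E'
from probe import *
import pickle
s=manip.state(); p=s["tool_pos"]
manip.move_pose([.535,-.098,.21],rz(-.127)); manip.dwell(.3); c=grab("wrist"); pickle.dump(c,open("w3.pkl","wb"))
manip.move_pose([.515,-.337,.20],rz(0)); manip.dwell(.3); d=grab("wrist"); pickle.dump(d,open("w4.pkl","wb"))
cv2.imwrite("pics/w34.png",cv2.resize(np.vstack([c["img"][:300],d["img"][:300]]),None,fx=1,fy=1)); print(manip.state()["clock"])
E
```

```text
13.8417
```

View pics/w34.png

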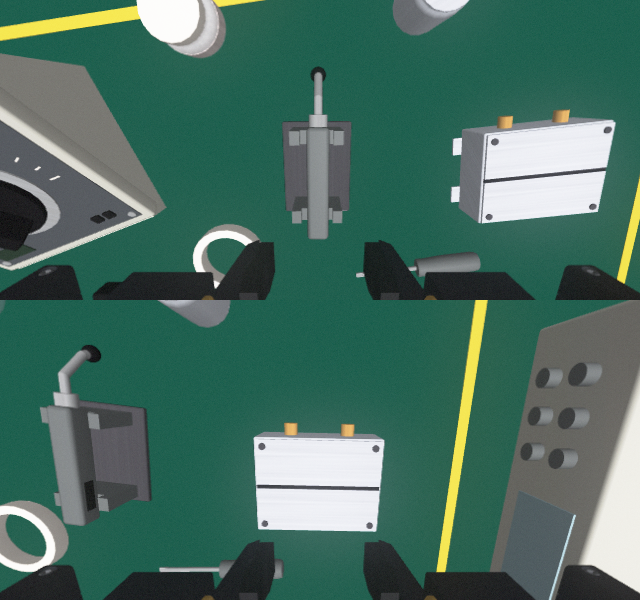

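Upper half: the probe in its rest, handle (318,115)–(318,238), ball tip (318,74). Lower half: the unit (y offset 300), with the seam from (257,187) to (380,189) in original rows.

```bash
python3 - <<'E'
from probe import *
import pickle
c=pickle.load(open("w3.pkl","rb")); P=cloud(c)
A=P[100:245,280:356]; 
k=(A[...,2]>.069)&(A[...,2]<.085); v,u=np.nonzero(k); print("handle top z",A[k][:,2].mean())
Q=plane(c,np.c_[u+280,v+100],[0,0,.076]); r=cv2.minAreaRect((Q[:,:2]*1000).astype(np.float32)); print("handle rect",r,len(Q),Q.mean(0))
d=np.linalg.svd(Q-Q.mean(0))[2][0]; print("handle yaw",np.arctan2(d[1],d[0]))
k=(A[...,2]>.052)&(A[...,2]<.066); v,u=np.nonzero(k); 
for lo,hi in ((120,150),(195,230)):
    m=(v+100>=lo)&(v+100<hi); q=plane(c,np.c_[u+280,v+100][m],[0,0,.06]); print("lips",cv2.minAreaRect((q[:,:2]*1000).astype(np.float32)),m.sum())
k=(A[...,2]>.005)&(A[...,2]<.018); print("plate z",A[k][:,2].mean()); v,u=np.nonzero(k); q=plane(c,np.c_[u+280,v+100],[0,0,A[k][:,2].mean()]); print("plate",cv2.minAreaRect((q[:,:2]*1000).astype(np.float32)))
g=c["img"].max(2); t=(g[60:90,300:336]<40); v,u=np.nonzero(t); q=plane(c,[[u.mean()+300,v.mean()+60]],[0,0,.026]); print("ball",q,u.mean()+300,v.mean()+60,len(u))
d=pickle.load(open("w4.pkl","rb")); P=cloud(d)
for nm,cc,(v0,v1,u0,u1) in (("w4",d,(180,196,252,388)),("w3",c,(150,200,484,610))):
    g=cc["img"].max(2); m=np.zeros(g.shape,bool); m[v0:v1,u0:u1]=g[v0:v1,u0:u1]<110
    l,st=cv2.connectedComponentsWithStats(m.astype(np.uint8))[1:3]; i=1+st[1:,4].argmax(); v,u=np.nonzero(l==i)
    q=plane(cc,np.c_[u,v],[0,0,.055]); f=np.polyfit(q[:,1],q[:,0],1); y0,y1=q[:,1].min(),q[:,1].max(); ym=(y0+y1)/2; print(nm,"seam",len(u),"y",y0,y1,"mid",np.polyval(f,ym),ym,"yaw",-f[0])
B=P[150:215,265:375]; print("top z",np.median(B[...,2])); 
k=abs(P[120:240,240:400,2]-np.median(B[...,2]))<.004; v,u=np.nonzero(k); q=plane(d,np.c_[u+240,v+120],[0,0,.055]); print("unit rect",cv2.minAreaRect((q[:,:2]*1000).astype(np.float32)))
E
```

```text
handle top z 0.07612329236501053
handle rect ((548.2495727539062, -98.62675476074219), (21.777095794677734, 135.7246856689453), 82.63877868652344) 2641 [ 0.5447872  -0.09811904  0.076     ]
handle yaw 3.0127676358257496
lips ((584.1734008789062, -101.572509765625), (53.996490478515625, 17.32187843322754), 84.01220703125) 336
lips ((500.5103759765625, -91.39474487304688), (53.40419387817383, 16.241514205932617), 82.7309799194336) 294
plate z 0.00897201766758326
plate ((541.2775268554688, -96.23080444335938), (79.52948760986328, 108.91277313232422), 82.9956283569336)
ball [[ 0.6444915  -0.11108375  0.026     ]] 317.62666666666667 72.26666666666667 75
w4 seam 349 y -0.39740214562391846 -0.27270565090001997 mid 0.5132528948919133 -0.3350538982619692 yaw -0.019799445255349327
w3 seam 562 y -0.40831377226840465 -0.27203204373385154 mid 0.5092733576787662 -0.3401729080011281 yaw -0.1663059621175905
top z 0.05589717294147578
unit rect ((514.412353515625, -334.8393249511719), (128.13717651367188, 98.95612335205078), 88.8843994140625)
```

```bash
python3 - <<'E'
from probe import *
import pickle
yaw=-.1288; g=np.array([.540,-.0975,.044])
manip.set_gripper(.06); manip.move_pose(g+[0,0,.1],rz(yaw)); manip.move_linear(g,rate=.08); print(manip.state()["contact_force"])
manip.set_gripper(0.0,22); s=manip.state(); print(s["gripper_width"],s["contact_force"],s["clock"])
if .018<s["gripper_width"]<.026:
    manip.move_linear(g+[0,0,.11],rate=.08); manip.dwell(.3); c=grab("wrist"); pickle.dump(c,open("w5.pkl","wb")); cv2.imwrite("pics/w5.png",c["img"])
    s=manip.state(); print(s["tool_pos"],s["gripper_width"],s["contact_force"],s["moment"],s["clock"])
E
```

```text
[-0.39760113 -0.18823777  0.1578203 ]
0.021656621568119094 [-0.40557316 -0.2903243   1.12614791] 17.2333
[ 0.5399165  -0.09748677  0.15380743] 0.02141094652095311 [ 0.37044139 -0.55920637 -1.73159703] [ 0.06260758  0.0272847  -0.01784153] 19.1083
```

View pics/w5.png

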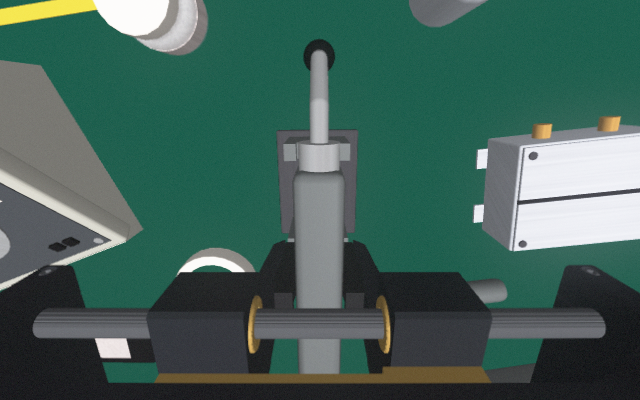

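The probe is held straight in the jaws, with the ball at (319,55). I'll measure the tip relative to the TCP.

```bash
python3 - <<'E'
from probe import *
import pickle
c=pickle.load(open("w5.pkl","rb")); T=manip.state()
g=c["img"].max(2); m=np.zeros(g.shape,np.uint8); m[36:80,300:338]=g[36:80,300:338]<45
cn=max(cv2.findContours(m,cv2.RETR_EXTERNAL,cv2.CHAIN_APPROX_NONE)[0],key=len); (u,v),r=cv2.minEnclosingCircle(cn); print(u,v,r)
z=c["z"][m>0]; print("ball depth",np.percentile(z,[5,50]), "expected r px",435*.008/np.median(z))
tp=T["tool_pos"]; q=plane(c,[[u,v]],[0,0,tp[2]-.018])[0]-tp; yaw=-.1288; ex=np.array([np.cos(yaw),np.sin(yaw)]); print("tip rel TCP: ahead",q[:2]@ex,"side",q[:2]@[-ex[1],ex[0]])
print("ball pts z rel tcp (depth)", (depth(c,[[int(u)-8,int(v)-3],[int(u)+8,int(v)-3],[int(u),int(v)-12]])-tp)[:,2])
# handle slope: top points along handle
p=depth(c,[[319,a] for a in range(180,240,6)])-tp; print("handle top z",p[:,2].round(4))
# IK along path
S=np.array([.5138,-.3350]); y=np.array([.0185,1.]); yaw=-.0185
for t in (.05,0,-.05):
    for h in (.003+.055+.026,.17): 
        P=np.r_[S+y*t-np.array([np.cos(yaw),np.sin(yaw)])*.105,h]; print(P.round(3),np.round(inverse_kinematics(P,rz(yaw)),2))
E
```

```text
318.38421630859375 55.65100860595703 16.31756019592285
ball depth [0.14067948 0.14305644] expected r px 24.326063
tip rel TCP: ahead 0.10364865293072124 side -0.00036709647181872826
ball pts z rel tcp (depth) [-0.01098472 -0.00986232 -0.01062291]
handle top z [0.0321 0.0341 0.0322 0.0322 0.0323 0.0328 0.0322 0.0325 0.0318 0.0327]
[ 0.41  -0.283  0.084] [-0.65  0.08  2.12 -0.    0.93  0.93]
[ 0.41  -0.283  0.17 ] [-0.65 -0.02  2.05 -0.    1.11  0.93]
[ 0.409 -0.333  0.084] [-0.73  0.14  2.06 -0.    0.94  0.86]
[ 0.409 -0.333  0.17 ] [-0.73  0.04  1.99 -0.    1.11  0.86]
[ 0.408 -0.383  0.084] [-0.8   0.19  2.   -0.    0.95  0.79]
[ 0.408 -0.383  0.17 ] [-0.8   0.1   1.93 -0.    1.11  0.79]
```

```bash
cat >> probe.py <<'E'
S=np.array([.5138,-.3350]); yd=np.array([.0185,1.]); syaw=-.0185; A=.1045
def tcp(t,tipz,dx=0.): return np.r_[S+[dx,0]+yd*t-np.array([np.cos(syaw),np.sin(syaw)])*A,tipz+.026]
E
python3 - <<'E'
from probe import *
import pickle
manip.move_pose(tcp(.05,.13),rz(syaw)); manip.move_linear(tcp(.05,.075),rate=.08); f0=manip.state()["contact_force"]
manip.move_linear(tcp(.05,.0585),rate=.03); manip.dwell(.2); s=manip.state(); print(f0,s["contact_force"],s["tool_pos"]-tcp(.05,.0585),s["clock"])
c=grab("wrist"); pickle.dump(c,open("w6.pkl","wb")); cv2.imwrite("pics/w6.png",cv2.resize(c["img"][:260,200:],None,fx=1.8,fy=1.8))
E
```

```text
[ 1.05851176  0.30818833 -0.41188461] [ 0.12530618 -0.69693917 -1.25163062] [ 0.000153   -0.00012304  0.00020294] 21.7583
```

View pics/w6.png

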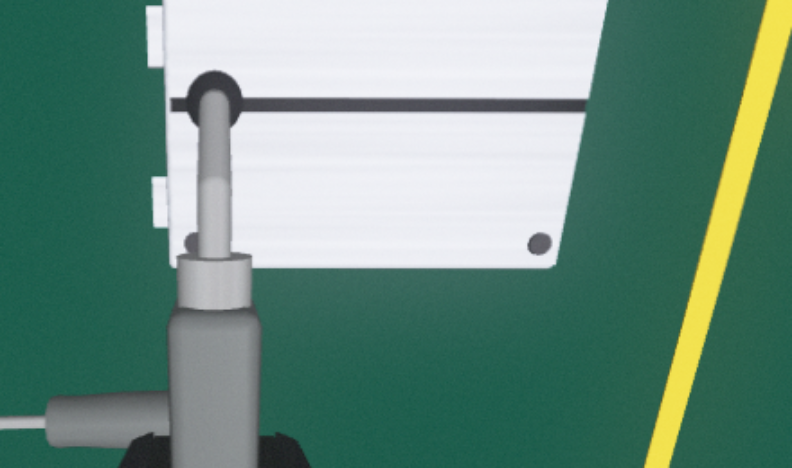

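The ball is at crop (214,98), over the left part of the seam, which runs along crop row 104 from 170 to 587. I'll compute the offset before scanning.

```bash
python3 - <<'E'
from probe import *
import pickle
c=pickle.load(open("w6.pkl","rb")); f=lambda p:[p[0]/1.8+200,p[1]/1.8]
g=c["img"].max(2); m=np.zeros(g.shape,np.uint8); m[50:66,360:520]=g[50:66,360:520]<110
v,u=np.nonzero(m); q=plane(c,np.c_[u,v],[0,0,.055]); p=np.polyfit(q[:,1],q[:,0],1)
b=plane(c,[f((214,98))],[0,0,.0665])[0]; print("ball",b,"seam x there",np.polyval(p,b[1]),"slope",p[0],"offset x mm",(b[0]-np.polyval(p,b[1]))*1e3)
e=plane(c,[f((170,104)),f((587,105))],[0,0,.055]); print("seam ends",e[:,:2],"mid y",e[:,1].mean(),"ball t",b[1]-e[:,1].mean())
print("nominal",tcp(.05,.0585)[:2]+np.array([A,0]))
E
```

```text
ball [ 0.51463775 -0.28569533  0.0665    ] seam x there 0.5144238212795387 slope 0.017461849015710396 offset x mm 0.2139254056446882
seam ends [[ 0.51482568 -0.27237102]
 [ 0.51234621 -0.39893221]] mid y -0.335651610997005 ball t 0.04995628276129327
nominal [ 0.51474288 -0.28306686]
```

Offset is 0.2 mm sideways and t = 0.050. Scanning now, then returning the probe.

```bash
python3 - <<'E'
from probe import *
import pickle
manip.move_linear(tcp(-.051,.0585),rate=.03); manip.dwell(.2); s=manip.state(); print(s["tool_pos"]-tcp(-.051,.0585),s["contact_force"],s["gripper_width"],s["clock"])
c=grab("wrist"); pickle.dump(c,open("w7.pkl","wb")); a=c["img"][:260,:640]
manip.move_linear(tcp(-.051,.13),rate=.06)
g=np.array([.540,-.0975,.044])
manip.move_pose(g+[0,0,.10],rz(-.1288)); manip.move_linear(g+[0,0,.02],rate=.08); manip.dwell(.2); f0=manip.state()["contact_force"]; c=grab("wrist"); pickle.dump(c,open("w8.pkl","wb"))
manip.move_linear(g+[0,0,.0005],rate=.02); manip.dwell(.2); s=manip.state(); print(f0,s["contact_force"],s["tool_pos"]-g,s["clock"])
cv2.imwrite("pics/w78.png",np.vstack([a,c["img"][:300]]))
E
```

```text
[ 7.17241475e-06  3.12948516e-05 -7.85852635e-06] [ 0.48291168  0.64948888 -0.82151145] 0.021839282745816306 25.525
[-1.23361483  0.02917737 -1.68459131] [ 0.35297297  0.13962125 -0.66500579] [ 1.40211123e-04 -3.54827863e-05  6.90469184e-04] 30.8417
```

View pics/w78.png

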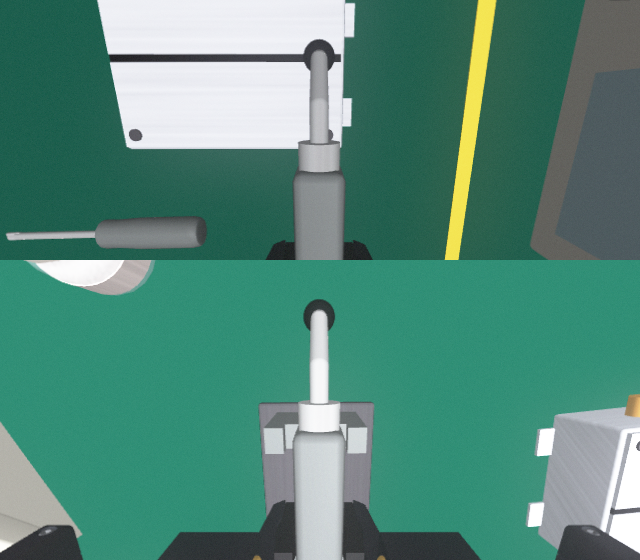

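The ball (319,56) is on the seam near its right end (340,58). Above the rest, the handle is centred between the lips (273 and 357). Release, retreat and check.

```bash
python3 - <<'E'
from probe import *
import pickle
manip.set_gripper(.055); manip.dwell(.2); manip.move_linear([.540,-.0975,.21],rate=.1); manip.dwell(.3)
c=grab("wrist"); pickle.dump(c,open("w9.pkl","wb")); P=cloud(c); Z=P[100:245,280:356]
k=(Z[...,2]>.069)&(Z[...,2]<.085); v,u=np.nonzero(k); Q=plane(c,np.c_[u+280,v+100],[0,0,.076]); print("handle top z",Z[k][:,2].mean(),cv2.minAreaRect((Q[:,:2]*1000).astype(np.float32)))
g=c["img"].max(2); m=np.zeros(g.shape,np.uint8); m[60:95,300:336]=g[60:95,300:336]<40; v,u=np.nonzero(m); print("ball",plane(c,[[u.mean(),v.mean()]],[0,0,.026]))
from dial import n,up,left,rot
ctr=np.array([0.56344182,0.21829097,0.08984088]); print(manip.state()["clock"],manip.state()["contact_force"])
manip.move_pose(ctr+n*.15,rot(-.5)); manip.dwell(.3); d=grab("wrist"); pickle.dump(d,open("w10.pkl","wb"))
t=grab("top")["img"]; cv2.imwrite("pics/end.png",np.vstack([c["img"][:250],d["img"][80:330]])); cv2.imwrite("pics/top_end.png",t); print(manip.state()["clock"])
E
```

```text
handle top z 0.07613859043439428 ((546.7060546875, -98.56657409667969), (21.811260223388672, 134.4838104248047), 82.59172058105469)
ball [[ 0.64452431 -0.11123073  0.026     ]]
33.85 [0.28781759 0.62181476 1.22762166]
36.2
```

View pics/end.png

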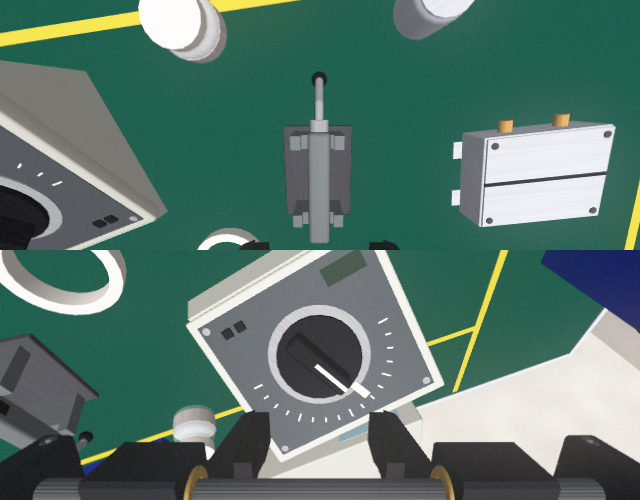

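View pics/top_end.png

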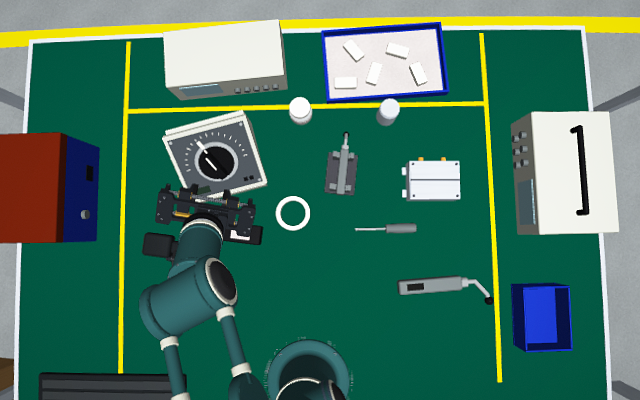

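The probe is back in both saddles as it was, tip to +x. The pointer still runs into the tab, and the bystanders in view are in place. One numeric check of the dial, then hand in.

```bash
python3 - <<'E'
from dial import *
import pickle
c=pickle.load(open("w10.pkl","rb")); ctr=np.array([0.56344182,0.21829097,0.08984088]); w=(c["img"].min(2)>200)
v,u=np.nonzero(w[190:230,305:375]); u+=305; v+=190; r=np.hypot(*(plane(c,np.c_[u,v],ctr,n)-ctr)@np.c_[up,left].T[0]) if 0 else None
dlt=lambda m,h:(plane(c,np.c_[u,v][m],ctr+n*h,n)-ctr)@np.c_[up,left]*1000
for nm,m,h in (("pointer",u<347,.04),("tab",(u>352)&(u<372),.004)):
    a=dlt(m,h); d=np.linalg.svd(a-a.mean(0))[2][0]; d*=np.sign(d@a.mean(0)); print(nm,m.sum(),"axis",np.arctan2(d[1],d[0]),"ang",np.arctan2(*a.mean(0)[::-1]),np.hypot(*a.mean(0)))
s=manip.state(); print(s["contact_force"],s["clock"],s["tool_pos"])
ok=abs(np.arctan2(*dlt(u<347,.04).mean(0)[::-1])) # info only
order.close_job()
E
```

```text
pointer 257 axis -0.021709576454397427 ang -0.027790281983017518 20.599534432650167
tab 272 axis -0.5489108494368181 ang 0.5008646065668125 52.97143788901941
[-0.85929404  0.66008598  0.73157125] 36.2 [0.48002832 0.19753001 0.21267085]
the job is handed in; nothing more can be done
```

The last check's masks look contaminated: 257 pixels for a pointer that should cover about 150. I'll redo it offline on the stored picture so the report is correct.

```bash
python3 - <<'E'
from meas import *
from dial import n,up,left
import pickle
c=pickle.load(open("w10.pkl","rb")); ctr=np.array([0.56344182,0.21829097,0.08984088])
for th in (200,225,240):
  w=(c["img"].min(2)>th).astype(np.uint8); w[:185]=0; w[232:]=0; w[:,:305]=0; w[:,376:]=0
  k,l,st,_=cv2.connectedComponentsWithStats(w)
  for j in range(1,k):
    if st[j,4]<25: continue
    v,u=np.nonzero(l==j)
    for h in (.004,.04):
      a=((plane(c,np.c_[u,v],ctr+n*h,n)-ctr)@np.c_[up,left])*1000; m=a.mean(0); d=np.linalg.svd(a-m)[2][0]; d*=np.sign(d@m)
      print(th,st[j],"h",h,"axis",np.arctan2(d[1],d[0]).round(3),"ang",np.arctan2(m[1],m[0]).round(3),"r",np.hypot(*m).round(1),np.round(cv2.minAreaRect(a.astype(np.float32))[1],1))
E
```

```text
200 [315 185  55  43 505] h 0.004 axis 0.9 ang 0.394 r 42.2 [56.3 47.2]
200 [315 185  55  43 505] h 0.04 axis 0.9 ang 0.643 r 31.6 [49.4 41.4]
200 [305 225  38   7 136] h 0.004 axis 1.133 ang -0.424 r 49.2 [40.2  6.6]
200 [305 225  38   7 136] h 0.04 axis 1.133 ang -0.402 r 33.1 [35.3  5.8]
225 [315 195  33  27 154] h 0.004 axis 0.36 ang -0.041 r 27.6 [42.8  4.2]
225 [315 195  33  27 154] h 0.04 axis 0.36 ang 0.242 r 15.8 [37.5  3.7]
225 [351 211  19  17 144] h 0.004 axis 0.385 ang 0.355 r 57.5 [21.   8.3]
225 [351 211  19  17 144] h 0.04 axis 0.385 ang 0.526 r 44.4 [18.4  7.3]
240 [315 195  33  27 146] h 0.004 axis 0.357 ang -0.042 r 27.7 [42.  4.]
240 [315 195  33  27 146] h 0.04 axis 0.357 ang 0.238 r 15.9 [36.9  3.5]
240 [351 212  19  16 135] h 0.004 axis 0.381 ang 0.353 r 57.6 [20.2  8. ]
240 [351 212  19  16 135] h 0.04 axis 0.381 ang 0.523 r 44.5 [17.7  7. ]
```

The job is done and handed in at 36.2 s of the 64 s allowed; the interface gives no verdict.

- **Dial:** I turned it from about -0.77 to the tab. In the last picture the pointer line lies at 0.36 rad and the tab at 0.355 (by position) to 0.385 (by its long axis). They agree within about 0.03 rad, against the 0.07 limit.
- **Scan:** I took the small probe from its rest and ran the tip along the seam at 30 mm/s. It was about 3 mm above the cover and 0.2 mm sideways off the seam by the wrist camera at the left end. The force readings at both ends showed no contact beyond noise. At the right end the picture showed the tip still on the seam.
- **Probe back in its rest:** It lies in both saddles and is released. The handle top is at 76.1 mm, as before, the ball is within 0.2 mm of where it started, and the yaw is the same.
- **Other things on the bench:** The tape, screwdriver, can and jar looked unmoved in the last top picture. The arm partly hid the brick and scanner there; it never went down near them.

**Checks that disagreed:**
- The dial check run just before handing in gave nonsense (-0.02 against 0.50). Its white threshold let the bright ring into the mask, and the script handed in without waiting for me to look. Redone afterwards on the same picture with a tighter threshold, it gave the values above.
- The pointer's angle taken by position in that picture read 0.24. I trusted its line direction instead, because the camera's centre offset of 1–2 mm weighs heavily at only 16 mm radius.

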